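Lock a board module into the repair cradle with the latching hook bar

ROBOT

A 6-joint arm with a two-finger parallel gripper is mounted at the origin on the work surface. World frame = base frame: x ahead of the robot, y to its left, z up, the work surface at z = 0. Lengths are in m, angles in rad, forces in N, time in s.
With the tool pointing down it reaches from about 0.35 to 0.775 m from the base axis. Payload 5.5 kg.
Tool frame: the origin (TCP) lies at the very end of the fingers, on their centre line; the grasp point (between the pads) lies 19 mm behind it (grip_point_offset is the distance from the TCP to the grasp point, in m); z points along the fingers, y is the direction in which the jaws open and shut (so a half turn about z gives the same grasp; the last joint's range is limited). The gripper opens to 85 mm and grips with 20 to 120 N. Pads are 22 mm wide; open, the fingers measure 114 mm over their backs; the gripper's body (76 mm by 85 mm) begins 54 mm behind the grasp point. The pads swing forward as they close: fully open they stand 13 mm farther back than shut.
Start: joints at [-0.14, 0.313, 0.046, 1.304, 0, 1.431], TCP at [0.575, -0, 0.231] pointing down, gripper open.
Joint ranges: [-2.76, 2.76], [-0.86, 1.69], [-1.03, 1.26], [-2.2, 2.34], [-1.47, 1.5], [-3.14, 3.14]. Speed limits (rad/s): [2.57, 2.57, 3.14, 3.14, 3.14, 3.14].

INTERFACE

Orientations are given as a unit quaternion [w, x, y, z].
In Python, from workcell import * gives the robot as it stands.
- The arm moves only by the shell command python3 -m crank 'ROWS' [OPENING] [FORCE]. ROWS is a JSON object of lists of equal length, an entry for each row: "travel": the shift along the tool's x, y, z in units of 40 mm (1.0 is 40 mm), a list of three; "turn": the turn about the tool's z in rad. In form: {"travel": [[x, y, z], ...], "turn": [turn, ...]}. A call has 1 to 5 rows; each row is the pose to reach, as a shift and turn from the pose commanded when the call began, along the tool's axes at that moment; what a row does not reach only later rows make up. A row lasts 1/12 s, in which the tool goes at most 41.7 mm and 7.16 degrees, less where a joint would pass 70% of its speed; a pose out of reach is approached as far as the arm can. A call with a gripper value outside its range is refused whole. OPENING is the finger opening in mm, from 0 to 85.4, set as the call begins (- or left out, the last holds). The fingers move at their own pace and stop on an object; FORCE is the grip in N (left out, the last holds). Time passes only in rows, so rows that repeat a pose let the fingers close. It gives the time, the measured TCP pose, the force and the opening at its end, in the units of the state.
- get_state(): the state, without advancing time (a new reading comes with each control period).
- read_camera(name): name is "scene" or "side" or "wrist"; returns a dict with "image" (480x640x3 uint8, red, green, blue), "K" (3x3 intrinsics, pixels), "R" (3x3) and "t" (3): a world point X has camera coordinates R X + t. Camera axes: x right, y down, z forward; pixel columns grow to the right and rows downward; lengths in m; the calibration is good to about 2 mm. A picture is of the moment at which its call begins. There is no depth.
- hand_in(): hands the job in, once; it reports no verdict.
The state is a dict: "clock": time; "joint_pos": joint angles; "qvel": joint speeds; "tau": joint torques, N m; "tcp_pos": TCP position; "orientation": TCP orientation; "wrist_force": force on the tool from outside, world axes, zero at the start; "ft_torque": the same for the moment, N m; "finger_gap": finger opening in m.
Only numpy, scipy, OpenCV 4.12 (cv2) and the standard library are available. Lean on these libraries where they do the work, as an engineer would, in place of code of your own. Each camera call takes 0.05 s, during which the arm holds its last target. There are 200 camera calls.

TASK

Lay the green circuit-board module flat in the pocket of the blue repair cradle. Then lay the yellow retaining bar across it, with its tail in the slotted rest, and push its hook onto the headed pin until the red safety latch snaps shut behind the pin. Let go with the bar lying flat, and do not knock or shove anything else on the bench.

Things in the scene. Friction and masses are not known exactly. Their poses are not given: they have to be found in the camera images.
- cradle: Blue repair cradle, fixed to the bench for the run; base plate 195 x 136 x 10 mm, with a pocket in the middle, a slotted rest at -x and a headed pin at +x. Origin: under the pocket's centre, at bench level; z up, x points from the tail rest to the pin.
- pocket (a point): Centre of the pocket's floor (the plate's top), cradle (0, 0, 10) mm. Rounded dark curbs, tops at z = 18 mm, hold the module with 2.5 mm play all round: two along each 110 mm side, at y = 28 to 50 mm either way, the middle left free for fingers, and one at each end. From the module's long side it is 29 mm to the pin's boss and 33 mm to the tail rest.
- pin (a point): Foot of the pin's neck, cradle (70, 0, 40) mm, on top of a grey boss 36 mm across. Steel neck 14 mm across, z = 40 to 66 mm; round head 30 mm across, z = 66 to 74 mm. The head is wider than the hook's mouth: the hook only goes on sideways, moving along the cradle's +x.
- tail_rest (a point): Middle of the floor of the grey tail rest, cradle (-70, 0, 40) mm. The rest spans x = -84 to -56 mm; two cheeks, tops at z = 53 mm, leave a slot 32 mm wide along x, open above and at both ends.
- module: Circuit-board module: ribbed aluminium block with a GREEN board and low components on top, 46 (its x) x 110 (its y) x 27 mm high, about 0.28 kg. Origin: centre of the underside. It goes in the pocket with its x along the cradle's x, either way round. Grip it across the 46 mm. In the pocket its top is 37 mm above the bench, 3 mm under the bar.
- bar: Yellow retaining bar with hook, 194 mm long, about 0.35 kg, starts flat on the bench. Origin: on its underside below the middle of the grip fin; z up, x points to the hook's mouth. Shank 18 mm wide, 14 mm thick, from x = -88 mm. Hook head x = 40 to 106 mm, 50 mm wide. Locked, it rests on boss and tail rest, underside 40 mm above the bench, its x along the cradle's x.
- bar_grip (a point): Middle of the black grip fin on the bar, bar (0, 0, 34) mm: 36 mm long (along the bar), 18 mm wide, z = 14 to 52 mm above the underside.
- throat (a point): Where the pin's axis is when fully home in the hook, bar (60, 0, 0) mm; the bar's origin is then at cradle x = +10 mm. Mouth 22 mm wide between rounded prong tips at x = 106 mm, throat 26 mm wide, its end at x = 53 mm. To be lowered clear of the pin's head, before the push, the bar's origin must be at cradle x = -55 mm or less.
- bar_tail (a point): Point on the bar's underside 80 mm behind its origin (8 mm from the tail end).
- latch (a joint): Red sprung latch across the hook's mouth, hinged inside one prong tip at bar (97, 14) mm, 28 mm long. 0 = shut; the pin pushes it inwards, up to 1.6 rad, against a spring (about 2 to 6 N at the pin). It flips shut again only when the pin's axis is deeper than about x = 63 mm of the bar, almost fully home.
- scrap: Bystander: scrap module of the same size, but black block and BROWN board. Origin: centre of the underside.
- jar: Bystander: amber jar, 52 mm across, 65 mm high, close to the cradle's side. Origin: centre of its foot.
- spool: Bystander: steel spool, 56 mm across, 50 mm high, close to the cradle's other side. Origin: centre of its foot.
- can: Bystander: red spray can, 52 mm across, 150 mm high. Origin: centre of its foot.
- driver: Bystander: orange screwdriver, 190 mm long, lying.
- meter: Bystander: yellow hand-held multimeter, 85 x 150 x 40 mm, lying. Origin: centre of the underside.
- marker_pot: Bystander: blue tin, 60 mm across, 100 mm high. Origin: centre of its foot.
Things that resemble listed ones, but are neither listed nor needed, are in the scene too. Of the things that look like the bar, the larger one is meant. Leave any pink look-alike of the cradle alone.

How it is judged:
By the outcome, as a careful person would: the job done as asked, in the order asked, and still so for the second after the job is handed in, with the robot touching nothing.
It also fails if it takes over 67 s, if anything falls off the work surface, if the arm or the gripper's body presses on something with over 40 N, if the wrist force passes 120 N, or if a joint passes its speed limit or range.

## Working session

There is one attempt and no reset: what is moved stays moved. The work goes in short steps, Python scripts to look and compute and a shell command to move; the robot and the scene stay as the last step left them, time stands still between calls to the robot, and variables do not carry over. Pictures are saved under pics/ and viewed, about 8 in all and at most 12, crops included, and the job is handed in when it is done.

```bash
ls; mkdir -p pics
python3 - <<'E'
from workcell import *
import cv2
s=get_state();print(s)
for n in("scene","side"):
    c=read_camera(n);cv2.imwrite(f"pics/{n}0.png",c["image"][:,:,::-1]);print(n,c["K"].tolist(),c["R"].tolist(),c["t"].tolist())
E
```

```text
pics
{'clock': 0.0, 'joint_pos': array([-1.39582167e-01,  3.13959747e-01,  4.49679301e-02,  1.30358755e+00,
       -7.85362364e-06,  1.43119959e+00]), 'qvel': array([ 0.00054528,  0.00123405, -0.00051762,  0.00066986,  0.00013092,
       -0.00123121]), 'tau': array([-2.90074182e-03, -4.80629075e+01,  2.98531097e+01,  1.95313990e-02,
       -3.83516899e-04, -4.27451073e-05]), 'tcp_pos': array([5.74488753e-01, 7.00728763e-05, 2.30427474e-01]), 'orientation': array([-7.09618035e-04,  7.07101348e-01,  7.07111652e-01, -5.39693625e-04]), 'wrist_force': array([ 0.25172192, -0.14700254, -0.06791702]), 'ft_torque': array([-0.04099455,  0.02591971,  0.069647  ]), 'finger_gap': 0.08537720769290441}
scene [[473.61983507928727, 0.0, 323.8863609693259], [0.0, 473.61983507928727, 237.06393855226437], [0.0, 0.0, 1.0]] [[-0.432955024538223, 0.9012223816542418, 0.018659194317100242], [0.6298571876669703, 0.3172673293326185, -0.708957942957411], [-0.6448487185932545, -0.2951942759329936, -0.7050038791276497]] [0.18753156910682112, -0.24863005017393802, 1.5974183827306507]
side [[592.4081819074264, 0.0, 318.96443092163224], [0.0, 592.4081819074264, 232.7346729115501], [0.0, 0.0, 1.0]] [[0.9977975446896213, -0.06310277006780482, -0.02044749914128255], [-0.05032040445796475, -0.5192280886705848, -0.8531530043495587], [0.04321940196890552, 0.8523028994115069, -0.5212598689216245]] [-0.46679671674595485, 0.09787354784996281, 1.3394633558505886]
```

View pics/scene0.png

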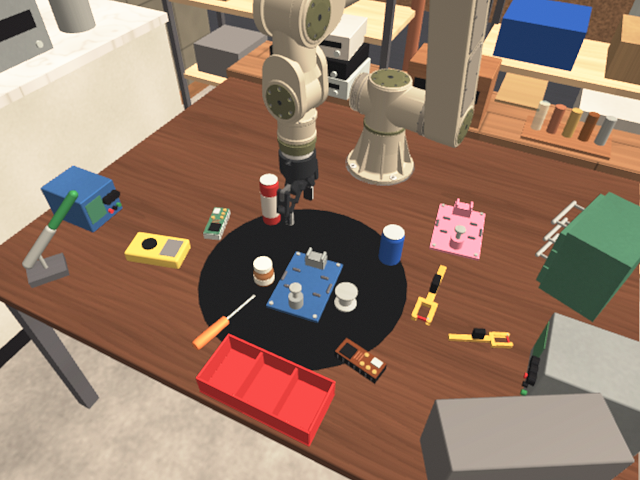

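View pics/side0.png

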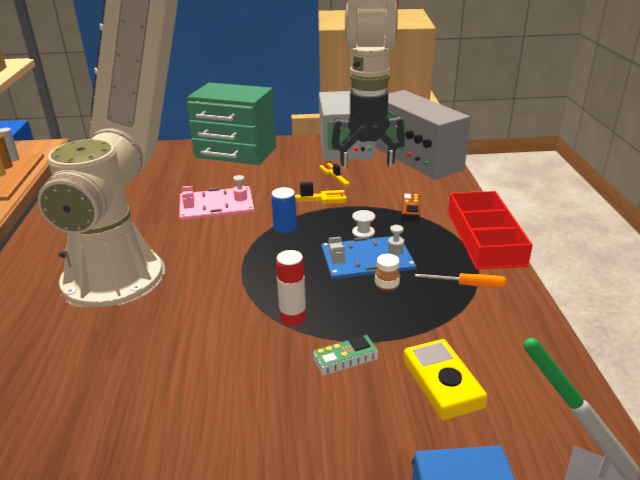

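Scene view: the module (green) is at about (217,223) and the brown scrap at (361,360). The blue cradle is at (307,285) and its pink look-alike at (459,230). There are two bar candidates, (430,295) and (482,338); sizes will decide between them. The side view agrees.

```bash
cat > h.py <<'E'
import cv2, numpy as np
from workcell import *
def cast(c,px,z):
    px=np.atleast_2d(np.asarray(px,float)); d=np.c_[px,np.ones(len(px))]@np.linalg.inv(c["K"]).T@c["R"]
    o=-c["R"].T@c["t"]; return o+d*((z-o[2])/d[:,2])[:,None]
def proj(c,X):
    p=(np.atleast_2d(X)@c["R"].T+c["t"])@c["K"].T; return p[:,:2]/p[:,2:]
def hsv(c): return cv2.cvtColor(c["image"],cv2.COLOR_RGB2HSV)
def mask(c,lo,hi): return cv2.inRange(hsv(c),np.array(lo),np.array(hi))
def blobs(c,lo,hi,box=None,amin=60,close=3):
    m=mask(c,lo,hi); m=cv2.morphologyEx(m,cv2.MORPH_CLOSE,np.ones((close,close),np.uint8))
    if box is not None:
        k=np.zeros_like(m);x0,y0,x1,y1=box;k[y0:y1,x0:x1]=255;m&=k
    cs,_=cv2.findContours(m,cv2.RETR_EXTERNAL,cv2.CHAIN_APPROX_NONE)
    return [x[:,0] for x in sorted(cs,key=cv2.contourArea,reverse=True) if cv2.contourArea(x)>=amin]
def rect(c,pts,z):
    """min-area rectangle on plane z: centre mm, sides mm, long axis angle deg"""
    w=(cast(c,pts,z)[:,:2]*1000).astype(np.float32); (cx,cy),(a,b),t=cv2.minAreaRect(w)
    if a<b: a,b,t=b,a,t+90
    return np.round([cx,cy,a,b,(t+90)%180-90],1)
E
python3 - <<'E'
from h import *
S=read_camera("scene");D=read_camera("side")
for n,c,bx in(("scene",S,dict(mod=(195,200,240,245),bars=(405,255,520,360),crad=(260,240,350,325))),("side",D,dict(mod=(305,330,385,380),bars=(290,160,355,210),crad=(315,230,420,280)))):
    print(n)
    for b in blobs(c,(40,60,30),(95,255,255),bx["mod"])[:2]: print(" mod z27",rect(c,b,.027),len(b))
    for b in blobs(c,(20,120,100),(35,255,255),bx["bars"],30)[:4]: print(" bar z14",rect(c,b,.014),b.mean(0).round(),len(b))
    for b in blobs(c,(0,0,0),(180,255,60),bx["bars"],15,1)[:4]: print(" fin z52",rect(c,b,.052),b.mean(0).round())
    for b in blobs(c,(100,120,60),(118,255,255),bx["crad"],200,5)[:2]: print(" crad z10",rect(c,b,.010))
im=S["image"]
a=cv2.resize(im[255:360,400:525],None,fx=4,fy=4,interpolation=2);b=cv2.resize(im[235:330,250:365],None,fx=4,fy=4,interpolation=2)
k=np.zeros((600,800,3),np.uint8);a=cv2.resize(a,(400,336));b=cv2.resize(b,(400,330));
m=cv2.resize(im[200:245,190:245],(330,270),interpolation=2);s=cv2.resize(im[335:385,330:390],(324,264))
k[:336,:400]=a;k[:330,400:]=b;k[336:600,:324]=s;k[330:600,400:730]=m
cv2.imwrite("pics/crop1.png",k[:,:,::-1])
E
```

```text
scene
 mod z27 [ 502.8 -307.5  104.6   43.1   18.3] 97
 bar z14 [520.1 317.   93.6  47.7   0.9] [425. 307.] 116
 bar z14 [534.7 493.4  61.4  35.1 -63.7] [498. 339.] 97
 bar z14 [568.2 414.4  51.1  12.3 -68.2] [460. 337.] 51
 bar z14 [ 3.925e+02  3.196e+02  4.300e+01  1.650e+01 -1.000e-01] [442. 271.] 30
 fin z52 [471.7 319.6  60.3  17.2   0.5] [435. 283.]
 fin z52 [568.9 447.7  27.3  26.7 -75.1] [478. 333.]
 crad z10 [585.7  21.7 201.3 138.6   6.1]
side
 mod z27 [ 496.5 -313.5  108.1   45.1   18.4] 184
 bar z14 [490.4 311.9 137.2  69.9  -5.8] [321. 197.] 116
 bar z14 [537.8 442.4 158.4  40.8 -73.1] [333. 173.] 74
 fin z52 [453.4 283.2  70.6  29.6  87. ] [307. 189.]
 fin z52 [542.  394.6  59.2  17.   84.7] [336. 170.]
 fin z52 [532.4 170.5  69.9  10.3  -5.7] [340. 208.]
 crad z10 [568.7  13.9 172.9 147.8   5.9]
 crad z10 [661.2   1.3 105.1  39.5 -85.5]
```

View pics/crop1.png

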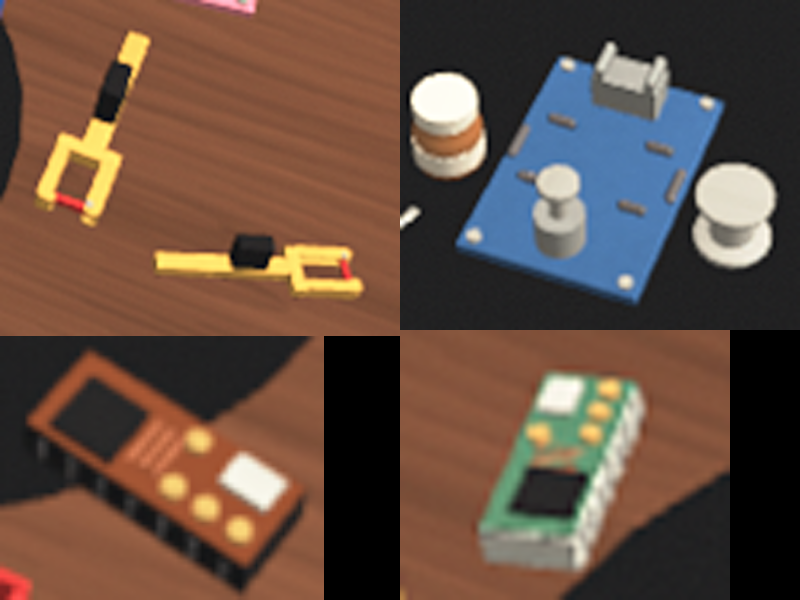

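Bar candidates: (430,295) measures about 196 mm long with a 48 mm hook, which fits the 194 mm bar. (482,338) is clearly shorter with a narrower hook, so it is the decoy. The module is the green board at (217,223); the brown one is scrap. The wrist camera should be looking at the cradle now, so I'll use it and the bystander positions.

Run:
```python
from h import *
W=read_camera("wrist");S=read_camera("scene");cv2.imwrite("pics/w0.png",W["image"][:,:,::-1])
print(W["t"],(-W["R"].T@W["t"]).round(3))
for b in blobs(W,(100,120,60),(118,255,255),None,400,5)[:2]: print("crad z10",rect(W,b,.010))
for n,p in dict(can=(271,221),pot=(391,262),jar=(263,281),spool=(346,306),scrap=(361,375),meter=(158,262)).items(): print(n,cast(S,p,0)[0].round(3))
```

```text
[-0.57476073 -0.03658713  0.37796395] [0.575 0.072 0.372]
crad z10 [582.7  20.3 194.5 136.1   5.9]
crad z10 [375.3 169.1 100.8  44.7   0. ]
can [ 0.412 -0.182  0.   ]
pot [0.407 0.188 0.   ]
jar [ 0.618 -0.086  0.   ]
spool [ 0.596  0.139 -0.   ]
scrap [0.753 0.244 0.   ]
meter [ 0.686 -0.369  0.   ]
```

View pics/w0.png

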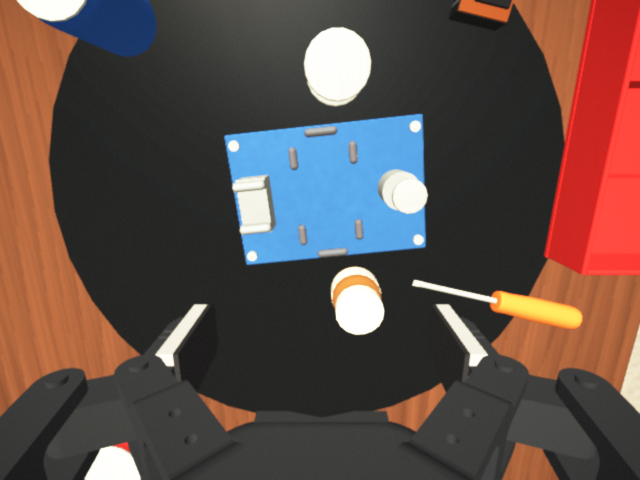

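The wrist view shows the cradle plate at 194.5 x 136.1 mm (expected 195 x 136), yaw 5.9°. The pin head is at (408,195), the tail rest at (253,203) and the curbs are clearly visible. The jar (358,305) and spool (337,65) stand beside it. Next I'll cross-check the cradle origin while moving over the module.

```bash
python3 - <<'E'
from h import *
W=read_camera("wrist")
a=cast(W,[(321,131),(333,253)],.018);print("end curbs",a.round(4),"mid",a.mean(0).round(4))
b=cast(W,[(293,158),(353,152),(303,234),(359,229)],.018);print("side curbs",b.round(4).tolist(),"mid",b.mean(0).round(4))
t=np.deg2rad(5.9);u=np.array([np.cos(t),np.sin(t)])
p=cast(W,(410,195),.074)[0];r=cast(W,(251,205),.053)[0];print("pin",p,"->origin",p[:2]-.07*u,"rest",r[:2]+.07*u)
E
python3 -m crank '{"travel":[[-0.6,-0.15,0],[-1.4,-0.35,0],[-2.2,-0.55,0],[-3.0,-0.75,0],[-3.9,-0.95,0]],"turn":[0,0,0,0,0]}' 85
python3 -m crank '{"travel":[[-0.9,-0.22,0],[-1.8,-0.45,0],[-2.7,-0.65,0],[-3.4,-0.8,0],[-3.86,-0.92,0]],"turn":[0,0,0,0,0]}'
python3 -m crank '{"travel":[[0,0,0.5],[0,0,1],[0,0,1.5],[0,0,1.5],[0,0,1.5]],"turn":[0.12,0.24,0.36,0.48,0.6]}'
python3 -m crank '{"travel":[[0,0,0],[0,0,0],[0,0,0],[0,0,0],[0,0,0]],"turn":[0.12,0.24,0.36,0.48,0.6]}'
python3 -m crank '{"travel":[[0,0,0],[0,0,0],[0,0,0]],"turn":[0.05,0.05,0.05]}'
python3 - <<'E'
from h import *
W=read_camera("wrist");cv2.imwrite("pics/w1.png",W["image"][:,:,::-1])
print(get_state()["joint_pos"].round(3))
for b in blobs(W,(40,60,30),(90,255,255),None,400,9)[:3]: print("mod z27",rect(W,b,.027),b.mean(0).round())
E
```

```text
end curbs [[ 0.5749  0.081   0.018 ]
 [ 0.5876 -0.0409  0.018 ]] mid [0.5812 0.02   0.018 ]
side curbs [[0.5477, 0.056, 0.018], [0.6058, 0.0617, 0.018], [0.5564, -0.0204, 0.018], [0.6141, -0.015, 0.018]] mid [0.581  0.0206 0.018 ]
pin [0.64994657 0.02834019 0.074     ] ->origin [0.58031737 0.02114472] rest [0.58094034 0.02316714]
clock: 0.77
tcp_pos: [0.5365, -0.1567, 0.2314]
orientation: [0.0, 0.707, 0.708, 0.0]
wrist_force: [0.4, -0.1, 0.4]
finger_gap: 0.0851
clock: 1.18
tcp_pos: [0.4994, -0.3135, 0.2312]
orientation: [0.0, 0.708, 0.706, -0.0]
wrist_force: [0.6, -0.3, 0.1]
finger_gap: 0.0851
clock: 1.6
tcp_pos: [0.4992, -0.3098, 0.1694]
orientation: [-0.002, 0.886, 0.464, -0.001]
wrist_force: [-0.6, -0.3, -0.7]
finger_gap: 0.0852
clock: 2.02
tcp_pos: [0.5002, -0.3104, 0.1713]
orientation: [-0.0, 0.983, 0.181, 0.0]
wrist_force: [0.0, -0.2, 0.2]
finger_gap: 0.085
clock: 2.27
tcp_pos: [0.5002, -0.3104, 0.1713]
orientation: [-0.0, 0.987, 0.161, 0.0]
wrist_force: [0.1, -0.1, -1.0]
finger_gap: 0.085
[-0.692  0.362 -0.032  1.176  0.     2.127]
mod z27 [ 499.7 -310.1  105.1   43.3   18.5] [321. 228.]
```

View pics/w1.png

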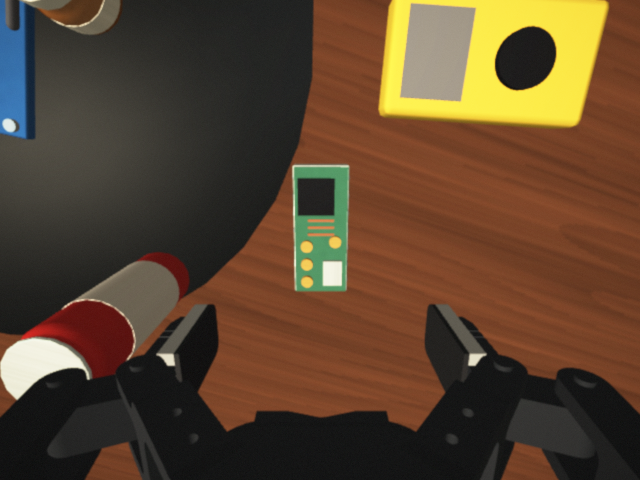

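The wrist view confirms the module is centred at (321,228), at (499.7,-310.1) mm and 18.5°. The can stands well to the left. Now descending to grip.

```bash
python3 -m crank '{"travel":[[0,0,0.9],[0,0,1.9],[0,0,2.9],[0,0,3.7],[0,0,4.1]],"turn":[0,0,0,0,0]}'
python3 -m crank '{"travel":[[0,0,0.05],[0,0,0.05],[0,0,0.05]],"turn":[0,0,0]}'
python3 -m crank '{"travel":[[0,0,0],[0,0,0],[0,0,0],[0,0,0],[0,0,0]],"turn":[0,0,0,0,0]}' 38 60
python3 -m crank '{"travel":[[0,0,0],[0,0,0],[0,0,0],[0,0,0],[0,0,0]],"turn":[0,0,0,0,0]}'
python3 -m crank '{"travel":[[0,0,-0.3],[0,0,-0.9],[0,0,-1.8],[0,0,-2.7],[0,0,-3.6]],"turn":[0,0,0,0,0]}'
python3 -m crank '{"travel":[[0,0,-0.8],[0,0,-1.5],[0,0,-2.2],[0,0,-2.2],[0,0,-2.2]],"turn":[0,0,0,0,0]}'
python3 - <<'E'
from h import *
S=read_camera("side");cv2.imwrite("pics/s2.png",cv2.resize(S["image"][100:460,150:630],(800,600))[:,:,::-1])
s=get_state();t=s["tcp_pos"];q=s["orientation"];print(t,2*np.arctan2(q[2],q[1])*57.3-90,s["wrist_force"])
E
```

```text
clock: 2.73
tcp_pos: [0.4978, -0.3084, 0.0029]
orientation: [-0.002, 0.987, 0.16, -0.002]
wrist_force: [-0.1, 0.6, -0.5]
finger_gap: 0.0848
clock: 2.98
tcp_pos: [0.5011, -0.3111, 0.0066]
orientation: [0.001, 0.987, 0.16, 0.001]
wrist_force: [0.6, -0.4, -0.0]
finger_gap: 0.0852
clock: 3.4
tcp_pos: [0.5012, -0.311, 0.0071]
orientation: [0.001, 0.987, 0.16, 0.001]
wrist_force: [-0.1, 1.5, 6.4]
finger_gap: 0.0445
clock: 3.82
tcp_pos: [0.5011, -0.311, 0.0071]
orientation: [0.001, 0.987, 0.16, 0.001]
wrist_force: [-1.2, 1.3, 5.2]
finger_gap: 0.0442
clock: 4.23
tcp_pos: [0.4996, -0.3098, 0.1505]
orientation: [-0.001, 0.987, 0.16, -0.0]
wrist_force: [1.1, -0.6, -3.9]
finger_gap: 0.0447
clock: 4.65
tcp_pos: [0.501, -0.311, 0.2391]
orientation: [0.002, 0.987, 0.16, 0.001]
wrist_force: [0.0, 0.6, -3.5]
finger_gap: 0.0445
[ 0.50012873 -0.31032843  0.23707627] -71.61679055373197 [-0.37275232 -0.15259089 -3.96414775]
```

View pics/s2.png

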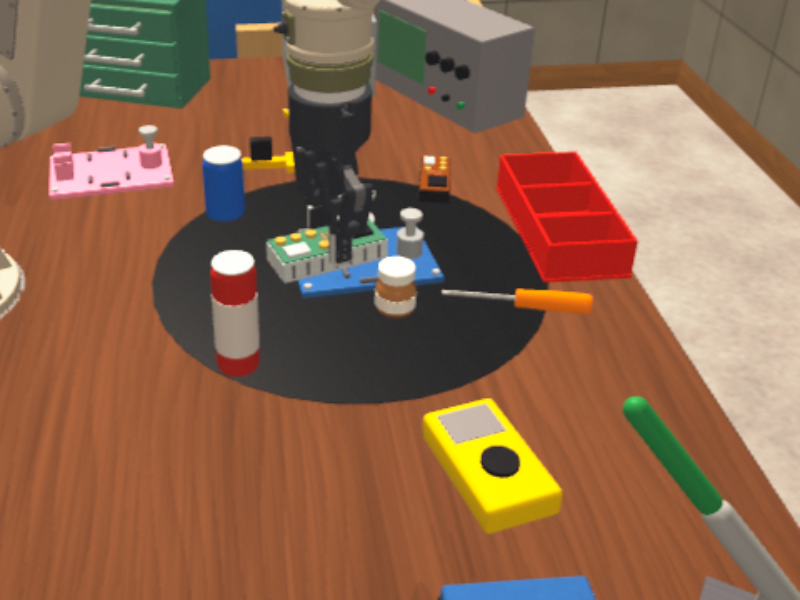

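The side view shows the green module held level in the fingers at (330,245) of the crop, with the can and jar undisturbed. I'll turn it to the cradle yaw and carry it over.

```bash
python3 -m crank '{"travel":[[0,0,0],[0,0,0],[0,0,0],[0,0,0],[0,0,0]],"turn":[-0.08,-0.2,-0.32,-0.44,-0.56]}'
python3 -m crank '{"travel":[[0,0,0],[0,0,0],[0,0,0],[0,0,0],[0,0,0]],"turn":[-0.12,-0.24,-0.36,-0.48,-0.6]}'
python3 -m crank '{"travel":[[0,0,0],[0,0,0],[0,0,0]],"turn":[-0.11,-0.193,-0.193]}'
python3 -m crank '{"travel":[[0.4,0.14,0],[1.2,0.42,0],[2.1,0.74,0],[3.0,1.06,0],[3.9,1.38,0]],"turn":[0,0,0,0,0]}'
python3 -m crank '{"travel":[[0.9,0.32,0],[1.8,0.64,0],[2.7,0.96,0],[3.5,1.24,0],[4.13,1.46,0]],"turn":[0,0,0,0,0]}'
python3 -m crank '{"travel":[[0,0,1],[0,0,2],[0,0,2.5],[0,0,2.5],[0,0,2.5]],"turn":[0,0,0,0,0]}'
cat > m.py <<'E'
from h import *
import sys
W=read_camera("wrist");cv2.imwrite("pics/%s.png"%sys.argv[1],W["image"][:,:,::-1])
s=get_state();t=s["tcp_pos"];q=s["orientation"];yaw=2*np.arctan2(q[2],q[1])*57.3-90;print("tcp",t.round(4),"yaw",yaw.round(2),"F",s["wrist_force"].round(1))
zt=t[2]-.007+.027
for b in blobs(W,(40,60,30),(90,255,255),None,400,9)[:2]: print("mod",rect(W,b,zt),b.mean(0).round())
for b in blobs(W,(100,120,60),(118,255,255),None,400,9)[:2]: print("crad",rect(W,b,.01),b.mean(0).round())
E
python3 m.py w3
```

```text
clock: 5.12
tcp_pos: [0.4991, -0.3095, 0.2344]
orientation: [-0.002, 0.903, 0.429, -0.001]
wrist_force: [-0.6, -0.9, -2.6]
finger_gap: 0.0446
clock: 5.53
tcp_pos: [0.4991, -0.3095, 0.2344]
orientation: [-0.002, 0.736, 0.677, -0.0]
wrist_force: [-0.4, -0.2, -4.0]
finger_gap: 0.0447
clock: 5.78
tcp_pos: [0.4992, -0.3095, 0.2346]
orientation: [-0.002, 0.669, 0.743, -0.0]
wrist_force: [0.0, -0.3, -2.9]
finger_gap: 0.0446
clock: 6.2
tcp_pos: [0.5383, -0.1479, 0.2355]
orientation: [-0.001, 0.671, 0.741, -0.0]
wrist_force: [0.3, 0.6, -3.9]
finger_gap: 0.0444
clock: 6.62
tcp_pos: [0.5795, 0.0237, 0.2355]
orientation: [-0.001, 0.67, 0.742, -0.001]
wrist_force: [0.9, -0.6, -3.0]
finger_gap: 0.0442
clock: 7.03
tcp_pos: [0.5782, 0.021, 0.1352]
orientation: [-0.002, 0.67, 0.742, -0.002]
wrist_force: [0.1, 0.4, -2.8]
finger_gap: 0.0444
tcp [0.58   0.0207 0.1372] yaw 5.83 F [ 0.5 -0.2 -2.2]
mod [577.8  29.3  89.4  42.3 -84.1] [323. 309.]
crad [582.6  20.7 193.7 135.7   5.9] [328. 219.]
crad [390.  154.6  74.4  16.8   5.8] [58.  9.]
```

View pics/w3.png

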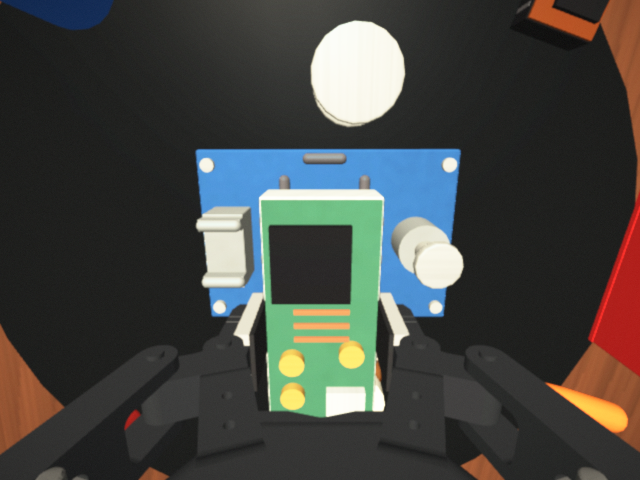

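The module is held square over the cradle. Its far board edge is at row 199, the curbs and pin are visible, and the near end is hidden by the gripper. I'll check the offset from that far edge.

Run:
```python
from h import *
W=read_camera("wrist");t=get_state()["tcp_pos"];zt=t[2]+.020
b=blobs(W,(40,60,30),(90,255,255),None,400,9)[0]
a=np.deg2rad(5.9);ux=np.array([np.cos(a),np.sin(a)]);uy=np.array([-ux[1],ux[0]])
w=cast(W,b,zt)[:,:2]-[.5813,.0205]
X=w@ux*1000;Y=w@uy*1000
print("far edge y",Y.max(),"-> centre y",Y.max()-52.5,"x edges",np.percentile(X,[3,97]),"centre",np.percentile(X,[3,97]).mean())
print("tcp in cradle",(t[:2]-[.5813,.0205])@ux*1000,(t[:2]-[.5813,.0205])@uy*1000)
c=cast(W,[(324,158)],.018)[:,:2]-[.5813,.0205];print("end curb y",c@uy*1000,c@ux*1000)
```

```text
far edge y 53.165965454422675 -> centre y 0.6659654544226754 x edges [-22.12615052  20.192234  ] centre -0.9669582579120455
tcp in cradle -0.2218404996509365 0.017832766951098897
end curb y [60.63105214] [1.0150921]
```

```bash
python3 -m crank '{"travel":[[-0.012,0.02,0.6],[-0.012,0.02,1.2],[-0.012,0.02,1.8],[-0.012,0.02,2.3],[-0.012,0.02,2.6]],"turn":[0,0,0,0,0]}'
python3 -m crank '{"travel":[[0,0,0.1],[0,0,0.2],[0,0,0.3],[0,0,0.36],[0,0,0.36]],"turn":[0,0,0,0,0]}'
python3 - <<'E'
from h import *
s=get_state();print(s["tcp_pos"],s["wrist_force"])
S=read_camera("side");a=cv2.resize(S["image"][190:300,300:440],(560,440),interpolation=2)
cv2.imwrite("pics/s4.png",a[:,:,::-1])
E
```

```text
clock: 7.55
tcp_pos: [0.5819, 0.0199, 0.0334]
orientation: [0.001, 0.67, 0.742, 0.0]
wrist_force: [-0.5, 0.2, -2.7]
finger_gap: 0.0445
clock: 7.97
tcp_pos: [0.5832, 0.02, 0.0226]
orientation: [0.002, 0.67, 0.742, 0.001]
wrist_force: [-5.9, -1.2, 10.4]
finger_gap: 0.0446
[0.58319205 0.01998234 0.02261958] [-5.88536695 -1.17616145 10.35270648]
```

View pics/s4.png

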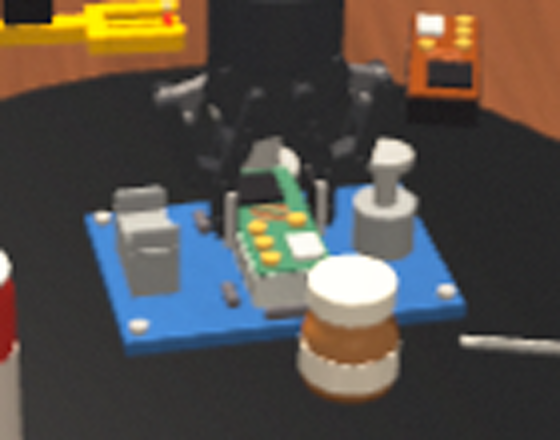

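The module has touched the +x side curb: 10 N up and 6 N toward -x, at z = 22 mm. In the picture it sits right of centre. I'll raise it slightly, shift toward -x and lower again.

```bash
python3 -m crank '{"travel":[[0,0,-0.15],[0,-0.03,-0.15],[0,-0.06,-0.15],[0,-0.06,-0.1],[0,-0.06,-0.05]],"turn":[0,0,0,0,0]}'
python3 -m crank '{"travel":[[0,0,0.04],[0,0,0.07],[0,0,0.1],[0,0,0.1]],"turn":[0,0,0,0]}'
python3 - <<'E'
from h import *
s=get_state();print(s["tcp_pos"],s["wrist_force"])
E
```

```text
clock: 8.43
tcp_pos: [0.5786, 0.0201, 0.0207]
orientation: [-0.0, 0.67, 0.743, -0.0]
wrist_force: [-0.2, -0.4, -3.1]
finger_gap: 0.0441
clock: 8.77
tcp_pos: [0.5783, 0.0202, 0.0171]
orientation: [-0.0, 0.67, 0.743, -0.0]
wrist_force: [-2.5, 1.0, 1.9]
finger_gap: 0.0444
[0.57832335 0.02016005 0.017095  ] [-2.51766332  0.97856072  1.87083978]
```

z = 17.1 mm is exactly the seated height, with little force. I'll release at a limited opening, since the pin boss is close, rise, and look.

```bash
python3 -m crank '{"travel":[[0,0,0],[0,0,0],[0,0,0],[0,0,0]],"turn":[0,0,0,0]}' 56
python3 -m crank '{"travel":[[0,0,-0.3],[0,0,-0.8],[0,0,-1.6],[0,0,-2.5],[0,0,-3.4]],"turn":[0,0,0,0,0]}'
python3 -m crank '{"travel":[[0,0,-0.9],[0,0,-1.7],[0,0,-2.2],[0,0,-2.2],[0,0,-2.2]],"turn":[0,0,0,0,0]}'
python3 - <<'E'
from h import *
W=read_camera("wrist")
t=get_state()["tcp_pos"];print(t)
b=blobs(W,(40,60,30),(90,255,255),None,400,9)[0];print("mod@37",rect(W,b,.037))
cv2.imwrite("pics/w5.png",W["image"][:,:,::-1])
c=cv2.resize(W["image"][80:300,190:470],(800,600))
cv2.imwrite("pics/w5c.png",c[:,:,::-1])
E
```

```text
clock: 9.1
tcp_pos: [0.5756, 0.0199, 0.0161]
orientation: [-0.002, 0.67, 0.742, -0.002]
wrist_force: [-7.9, -2.1, 1.3]
finger_gap: 0.056
clock: 9.52
tcp_pos: [0.5786, 0.0202, 0.1541]
orientation: [-0.0, 0.67, 0.743, -0.0]
wrist_force: [0.1, -0.7, -0.0]
finger_gap: 0.0563
clock: 9.93
tcp_pos: [0.58, 0.02, 0.2426]
orientation: [0.002, 0.67, 0.743, 0.001]
wrist_force: [-1.0, -0.3, -0.8]
finger_gap: 0.0561
[0.57905132 0.02007587 0.24090834]
mod@37 [579.3  18.6 105.6  43.1 -84. ]
```

View pics/w5c.png

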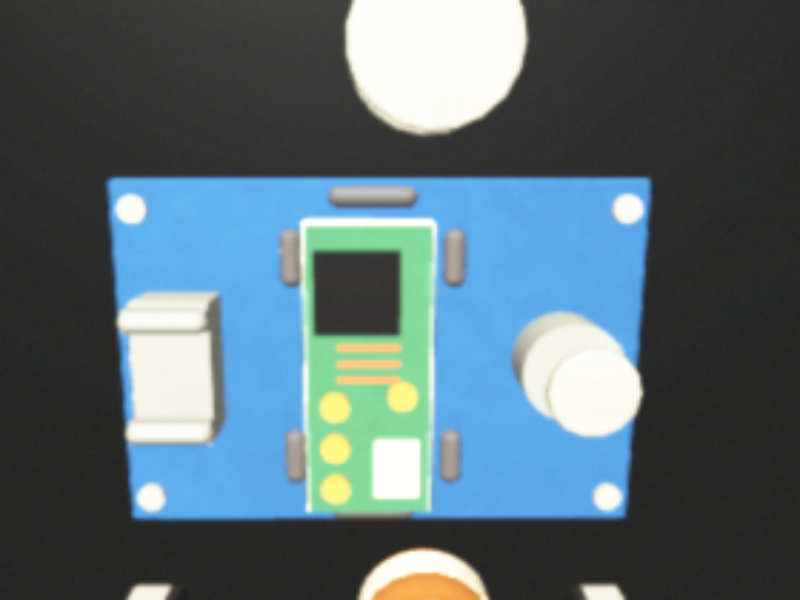

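The module is flat inside all six curbs, and the board rectangle at z = 37 is (579.3,18.6) at -84.0°. That makes 9 pictures viewed. Next I'll pin down the pin position numerically and move over the bar.

```bash
python3 - <<'E'
from h import *
W=read_camera("wrist");h=hsv(W);m=cv2.inRange(h,(0,0,190),(180,60,255))
k=np.zeros_like(m);k[200:245,375:420]=255;m&=k
cs,_=cv2.findContours(m,cv2.RETR_EXTERNAL,cv2.CHAIN_APPROX_NONE);c=max(cs,key=cv2.contourArea);print(cv2.minEnclosingCircle(c),cv2.boundingRect(c))
print("pin est",cast(W,(398.3,223.7),.074))
def p(x,y): return (190+x*.35,80+y*.3667)
s=cast(W,[p(*q) for q in((130,209),(628,209),(607,497),(151,497))],.011);print("screws",s.round(4).tolist(),"mid",s.mean(0).round(4))
print("rest cheeks ends mid z53",cast(W,[p(120,320),p(212,318),p(127,432),p(214,430)],.053).mean(0).round(4))
S=read_camera("scene");D=read_camera("side")
print("scene head px pred",proj(S,[[.6499,.0283,.074]]),"side",proj(D,[[.6499,.0283,.074]]))
for n,c,bx in(("scene",S,(282,278,308,294)),("side",D,(385,222,408,236))):
    m=cv2.inRange(hsv(c),(0,0,120),(180,60,255));k=np.zeros_like(m);k[bx[1]:bx[3],bx[0]:bx[2]]=255
    cs,_=cv2.findContours(m&k,cv2.RETR_EXTERNAL,cv2.CHAIN_APPROX_NONE);c2=max(cs,key=cv2.contourArea);print(n,cv2.boundingRect(c2))
E
python3 -m crank '{"travel":[[0.5,-0.15,0],[1.3,-0.37,0],[2.2,-0.62,0],[3.1,-0.88,0],[4,-1.14,0]],"turn":[0,0,0,0,0]}' 60
python3 -m crank '{"travel":[[0.9,-0.25,0],[1.8,-0.5,0],[2.7,-0.76,0],[3.4,-0.96,0],[3.72,-1.05,0]],"turn":[0,0,0,0,0]}'
python3 -m crank '{"travel":[[0,0,0.4],[0,0,0.9],[0,0,1],[0,0,1],[0,0,1]],"turn":[-0.12,-0.24,-0.36,-0.48,-0.6]}'
python3 -m crank '{"travel":[[0,0,0],[0,0,0],[0,0,0],[0,0,0],[0,0,0]],"turn":[-0.12,-0.24,-0.36,-0.48,-0.6]}'
python3 -m crank '{"travel":[[0,0,0],[0,0,0],[0,0,0],[0,0,0]],"turn":[-0.12,-0.24,-0.277,-0.277]}'
python3 - <<'E'
from h import *
W=read_camera("wrist");s=get_state();print(s["tcp_pos"],s["joint_pos"].round(2));q=s["orientation"];print(2*np.arctan2(q[2],q[1])*57.3-90)
cv2.imwrite("pics/w6.png",W["image"][:,:,::-1])
for b in blobs(W,(20,120,100),(35,255,255),None,100,3)[:4]: print("bar z14",rect(W,b,.014),b.mean(0).round(),b.min(0),b.max(0))
for b in blobs(W,(20,120,100),(35,255,255),None,100,61)[:2]: print("bar all z14",rect(W,b,.014),b.mean(0).round(),b.min(0),b.max(0))
E
```

```text
((393.0857238769531, 218.08570861816406), 24.88010025024414) (375, 200, 42, 41)
pin est [[0.64790251 0.02837128 0.074     ]]
screws [[0.4872, 0.0672, 0.011], [0.6636, 0.0857, 0.011], [0.6753, -0.0274, 0.011], [0.4994, -0.0457, 0.011]] mid [0.5814 0.0199 0.011 ]
rest cheeks ends mid z53 [0.5114 0.015  0.053 ]
scene head px pred [[295.51488323 286.73478209]] side [[397.05897355 227.19316592]]
scene (282, 278, 26, 16)
side (390, 224, 14, 12)
clock: 10.55
tcp_pos: [0.5155, 0.1756, 0.2394]
orientation: [-0.001, 0.67, 0.742, -0.001]
wrist_force: [1.1, 0.7, -0.4]
finger_gap: 0.0602
clock: 10.97
tcp_pos: [0.4575, 0.321, 0.2395]
orientation: [-0.001, 0.668, 0.744, -0.001]
wrist_force: [0.4, -0.2, 0.3]
finger_gap: 0.0599
clock: 11.38
tcp_pos: [0.459, 0.3174, 0.1989]
orientation: [-0.001, 0.418, 0.909, -0.002]
wrist_force: [0.7, 0.3, 0.3]
finger_gap: 0.0601
clock: 11.8
tcp_pos: [0.4596, 0.3175, 0.1997]
orientation: [-0.001, 0.131, 0.991, -0.001]
wrist_force: [-0.2, 0.7, -0.2]
finger_gap: 0.06
clock: 12.13
tcp_pos: [0.4596, 0.3175, 0.1997]
orientation: [-0.001, -0.005, 1.0, -0.001]
wrist_force: [-0.1, -0.7, 0.4]
finger_gap: 0.0599
[0.45961634 0.31760577 0.19987726] [ 0.46  0.29 -0.06  1.22 -0.    0.45]
90.44389138804863
bar z14 [522.  317.4  77.8  48.9   0.6] [320. 282.] [295 244] [345 317]
bar z14 [403.2 319.7  70.7  17.2  -0.7] [324. 157.] [314 117] [334 198]
bar z14 [530.6 487.1  73.4  36.9 -66. ] [495. 289.] [452 264] [529 310]
bar all z14 [464.3 315.5 192.5  49.9   1.7] [322. 225.] [295 117] [345 317]
bar all z14 [536.8 473.2 103.8  36.9 -66. ] [480. 295.] [426 264] [529 316]
```

The bar origin comes out at x = 455.7 from the tail (455.8), the hook (454.9) and the fin (456.5), with y ≈ 318.7 and yaw ≈ -1.2°. That agrees with the scene view. Pin at about (649,28.3). Gripping the fin.

```bash
python3 -m crank '{"travel":[[0.1,0.03,0.8],[0.1,0.03,1.8],[0.1,0.03,2.8],[0.1,0.03,3.6],[0.1,0.03,4.2]],"turn":[0.028,0.028,0.028,0.028,0.028]}'
python3 -m crank '{"travel":[[0,0,0.3],[0,0,0.45],[0,0,0.45],[0,0,0.45]],"turn":[0,0,0,0]}'
python3 -m crank '{"travel":[[0,0,0],[0,0,0],[0,0,0],[0,0,0],[0,0,0]],"turn":[0,0,0,0,0]}' 10 110
python3 -m crank '{"travel":[[0,0,0],[0,0,0],[0,0,0],[0,0,0],[0,0,0]],"turn":[0,0,0,0,0]}'
python3 -m crank '{"travel":[[0,0,-0.1],[0,0,-0.3],[0,0,-0.7],[0,0,-1.2],[0,0,-1.7]],"turn":[0,0,0,0,0]}'
python3 -m crank '{"travel":[[0,0,-0.8],[0,0,-1.6],[0,0,-2.4],[0,0,-2.9],[0,0,-3.1]],"turn":[0,0,0,0,0]}'
python3 - <<'E'
from h import *
W=read_camera("wrist");s=get_state();print(s["tcp_pos"],s["wrist_force"],s["ft_torque"]);t=s["tcp_pos"]
cv2.imwrite("pics/w7.png",W["image"][:,:,::-1])
for b in blobs(W,(20,120,100),(35,255,255),None,100,3)[:5]: print("bar",rect(W,b,t[2]-.001),b.mean(0).round(),b.min(0),b.max(0))
E
```

```text
clock: 12.6
tcp_pos: [0.4539, 0.3181, 0.0294]
orientation: [-0.002, 0.01, 1.0, -0.001]
wrist_force: [-0.6, -0.2, -0.3]
finger_gap: 0.0602
clock: 12.93
tcp_pos: [0.4561, 0.3194, 0.0151]
orientation: [0.0, 0.01, 1.0, -0.0]
wrist_force: [-1.1, -0.0, 1.1]
finger_gap: 0.0601
clock: 13.35
tcp_pos: [0.4566, 0.3196, 0.0162]
orientation: [0.001, 0.009, 1.0, 0.0]
wrist_force: [0.5, -1.2, 5.5]
finger_gap: 0.0166
clock: 13.77
tcp_pos: [0.4566, 0.3196, 0.0162]
orientation: [0.001, 0.009, 1.0, 0.0]
wrist_force: [0.1, -0.5, 5.9]
finger_gap: 0.0172
clock: 14.18
tcp_pos: [0.4547, 0.319, 0.0832]
orientation: [-0.001, 0.009, 1.0, -0.001]
wrist_force: [0.2, 0.3, -3.9]
finger_gap: 0.0167
clock: 14.6
tcp_pos: [0.457, 0.3202, 0.211]
orientation: [0.002, 0.009, 1.0, 0.001]
wrist_force: [0.3, 0.1, -3.5]
finger_gap: 0.0168
[0.45703257 0.32017041 0.21066776] [ 0.91930403 -0.14165478 -3.04000384] [ 0.01471986 -0.04419765 -0.02657782]
bar [403.9 321.8  70.4  16.9  -0.8] [321. 182.] [299  94] [343 271]
bar [445.9 392.1  29.6  15.6 -65.5] [490. 280.] [450 256] [522 302]
bar [505.3 319.9  30.2  14.5  88.9] [321. 399.] [290 387] [352 412]
bar [458.3 361.7  24.9   5.6 -66.6] [413. 310.] [386 295] [438 325]
```

The bar is lifted and level: the tail rectangle length is unchanged and the fin sits at the TCP within 1 mm. Carrying it to just before the pin, high, turned to cradle yaw.

```bash
python3 -m crank '{"travel":[[-0.1,-0.4,0],[-0.28,-1.2,0],[-0.47,-2.1,0],[-0.66,-3,0],[-0.85,-3.8,0]],"turn":[-0.02,-0.04,-0.07,-0.1,-0.122]}'
python3 -m crank '{"travel":[[-0.08,-0.8,0],[-0.16,-1.7,0],[-0.26,-2.6,0],[-0.34,-3.4,0],[-0.38,-3.88,0]],"turn":[0,0,0,0,0]}'
python3 -m crank '{"travel":[[0,0,0],[0,0,0.5],[0,0,1.2],[0,0,1.7],[0,0,1.9]],"turn":[0,0,0,0,0]}'
python3 -m crank '{"travel":[[0,0,0],[0,0,0]],"turn":[0,0]}'
cat > b.py <<'E'
from h import *
import sys
O=np.array([.5807,.0209]);a=np.deg2rad(5.9);ux=np.array([np.cos(a),np.sin(a)]);uy=np.array([-ux[1],ux[0]])
def cr(p): d=np.asarray(p)[:2]-O; return np.round([d@ux*1000,d@uy*1000],1)
s=get_state();t=s["tcp_pos"];q=s["orientation"];print("tcp",t.round(4),"cradle",cr(t),"yaw",2*np.arctan2(q[2],q[1])*57.3-90,"F",s["wrist_force"].round(1),"M",s["ft_torque"].round(2))
W=read_camera("wrist");S=read_camera("scene");D=read_camera("side")
for n,c in(("w",W),("s",S),("d",D)): cv2.imwrite(f"pics/{n}_{sys.argv[1]}.png",c["image"][:,:,::-1])
for b in blobs(W,(20,120,100),(35,255,255),None,100,3)[:4]:
    r=rect(W,b,t[2]-.002);print("bar",r,"cradle",cr(r[:2]/1000),b.min(0),b.max(0))
E
python3 b.py 8
python3 - <<'E'
import cv2,numpy as np
d=cv2.imread("pics/d_8.png")[150:300,300:450];s=cv2.imread("pics/s_8.png")[220:340,250:370]
cv2.imwrite("pics/j8.png",np.hstack([cv2.resize(d,(400,400)),cv2.resize(s,(400,400))]))
E
```

```text
clock: 15.07
tcp_pos: [0.4855, 0.165, 0.2048]
orientation: [-0.002, -0.053, 0.999, -0.0]
wrist_force: [0.8, 0.7, -3.9]
finger_gap: 0.0164
clock: 15.48
tcp_pos: [0.5174, 0.011, 0.2048]
orientation: [-0.001, -0.05, 0.999, -0.0]
wrist_force: [1.0, 0.5, -3.9]
finger_gap: 0.0163
clock: 15.9
tcp_pos: [0.5144, 0.0149, 0.1263]
orientation: [-0.004, -0.052, 0.999, 0.001]
wrist_force: [-0.1, 0.1, -4.7]
finger_gap: 0.017
clock: 16.07
tcp_pos: [0.5174, 0.0145, 0.1304]
orientation: [-0.001, -0.052, 0.999, 0.0]
wrist_force: [-0.4, -0.2, -3.7]
finger_gap: 0.017
tcp [0.5174 0.0145 0.1304] cradle [-63.7   0.2] yaw 95.95725562516648 F [-0.4 -0.2 -3.7] M [0.02 0.04 0.02]
bar [464.8   9.4  71.6  17.7   6.4] cradle [-116.5    0.5] [298  93] [343 272]
bar [565.8  20.2  30.3  15.6 -84. ] cradle [-14.9   0.8] [290 386] [352 413]
bar [522.  -13.2   6.5   6.3 -43.2] cradle [-61.9 -27.9] [250 305] [264 318]
```

View pics/j8.png

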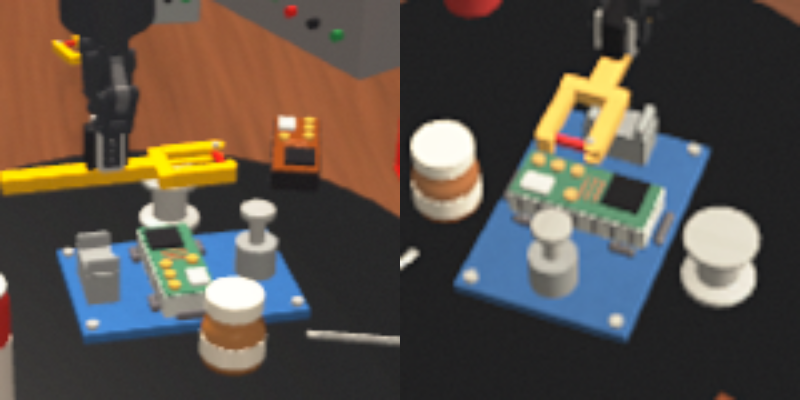

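Both views show the bar level, lined up behind the pin with the hook short of it and the tail over the slot (10 pictures viewed). Lowering into the slot.

```bash
python3 -m crank '{"travel":[[0,0,0.3],[0,0,0.7],[0,0,1.1],[0,0,1.4],[0,0,1.6]],"turn":[0,0,0,0,0]}'
python3 -m crank '{"travel":[[0,0,0.08],[0,0,0.16],[0,0,0.2],[0,0,0.2]],"turn":[0,0,0,0]}'
python3 b.py 9
python3 - <<'E'
from h import *
print("pin head visible check");
E
```

```text
clock: 16.63
tcp_pos: [0.5184, 0.0141, 0.0669]
orientation: [0.0, -0.052, 0.999, -0.0]
wrist_force: [-1.0, 0.4, -3.8]
finger_gap: 0.0167
clock: 16.97
tcp_pos: [0.5185, 0.014, 0.0594]
orientation: [0.001, -0.052, 0.999, -0.0]
wrist_force: [-0.2, -0.1, -3.2]
finger_gap: 0.0167
tcp [0.5185 0.014  0.0594] cradle [-62.6  -0.5] yaw 95.92762149637471 F [-0.2 -0.1 -3.2] M [-0.01  0.1  -0.03]
bar [465.9   9.   71.6  17.7   6.1] cradle [-115.4   -0. ] [298  93] [344 272]
bar [567.4  19.6  30.4  16.2 -84. ] cradle [-13.4   0.1] [290 386] [352 414]
pin head visible check
```

```bash
python3 -m crank '{"travel":[[-0.15,0,0],[-0.35,0,0.02],[-0.55,0,0.03],[-0.75,0,0.04],[-0.9,0,0.04]],"turn":[0,0,0,0,0]}'
python3 -m crank '{"travel":[[-0.15,0,0],[-0.3,0,0],[-0.45,0,0],[-0.55,0,0],[-0.6,0,0]],"turn":[0,0,0,0,0]}'
python3 b.py 10
```

```text
clock: 17.53
tcp_pos: [0.5537, 0.0177, 0.0569]
orientation: [-0.001, -0.052, 0.999, -0.0]
wrist_force: [-5.3, -0.6, -3.4]
finger_gap: 0.0166
clock: 17.95
tcp_pos: [0.5766, 0.0211, 0.0567]
orientation: [-0.002, -0.052, 0.999, 0.001]
wrist_force: [-5.1, 2.7, -2.6]
finger_gap: 0.017
tcp [0.5766 0.0211 0.0567] cradle [-4.   0.7] yaw 95.98623157560223 F [-5.1  2.7 -2.6] M [0.47 0.88 0.14]
bar [526.6  12.7  76.1  26.8   4.1] cradle [-54.7  -2.6] [279  94] [343 281]
bar [625.   26.8  30.3  14.4 -84. ] cradle [44.7  1.3] [290 387] [352 412]
bar [563.2 -22.   10.    8.9 -23.3] cradle [-21.8 -40.9] [213 260] [235 281]
bar [561.9  -8.    9.9   8.8 -21.1] cradle [-21.7 -26.8] [246 260] [267 281]
```

The latch spring is pushing back at about 5 N, as described. Pushing the rest of the way home.

```bash
python3 -m crank '{"travel":[[-0.1,0,0],[-0.2,0,0],[-0.27,0,0],[-0.32,0,0],[-0.35,0,0]],"turn":[0,0,0,0,0]}'
python3 -m crank '{"travel":[[-0.03,0,0],[-0.06,0,0],[-0.06,0,0]],"turn":[0,0,0]}'
python3 b.py 11
```

```text
clock: 18.52
tcp_pos: [0.5914, 0.021, 0.0574]
orientation: [-0.001, -0.051, 0.999, -0.001]
wrist_force: [-5.4, -0.7, 0.3]
finger_gap: 0.0167
clock: 18.77
tcp_pos: [0.5915, 0.0211, 0.0571]
orientation: [-0.002, -0.051, 0.999, -0.001]
wrist_force: [-8.3, -2.1, 1.3]
finger_gap: 0.0168
tcp [0.5915 0.0211 0.0571] cradle [10.8 -0.9] yaw 95.87119137322898 F [-8.3 -2.1  1.3] M [-0.41  1.63 -0.03]
bar [539.5  12.1  72.2  25.8   6.4] cradle [-41.9  -4.5] [281  93] [343 273]
bar [639.7  26.7  30.3  14.4 -84. ] cradle [59.3 -0.3] [290 387] [352 412]
bar [565.1 -21.7   9.8   8.5 -40.5] cradle [-19.9 -40.8] [214 231] [236 252]
bar [563.6  -7.9   9.5   8.8 -21.6] cradle [-20.  -26.9] [247 231] [269 252]
```

```bash
python3 -m crank '{"travel":[[-0.05,0,0],[-0.1,0,0],[-0.1,0,0]],"turn":[0,0,0]}'
python3 b.py 12
python3 - <<'E'
import cv2,numpy as np
d=cv2.imread("pics/d_12.png")[190:290,320:420];s=cv2.imread("pics/s_12.png")[240:330,260:350]
cv2.imwrite("pics/j12.png",np.hstack([cv2.resize(d,(400,400),interpolation=2),cv2.resize(s,(400,400),interpolation=2)]))
E
```

```text
clock: 19.17
tcp_pos: [0.5916, 0.0213, 0.057]
orientation: [-0.006, -0.051, 0.999, -0.001]
wrist_force: [-19.7, -3.7, 9.9]
finger_gap: 0.0166
tcp [0.5916 0.0213 0.057 ] cradle [10.9 -0.8] yaw 95.85172979207334 F [-19.7  -3.7   9.9] M [-0.7   3.45 -0.14]
bar [539.7  12.2  72.2  25.9   6.3] cradle [-41.7  -4.4] [281  93] [343 273]
bar [639.6  26.7  30.2  14.3 -84. ] cradle [59.2 -0.3] [290 387] [352 412]
bar [565.3 -21.7   9.8   8.5 -40.5] cradle [-19.7 -40.8] [214 231] [236 252]
bar [563.8  -7.8   9.7   8.6 -39.8] cradle [-19.8 -26.8] [247 231] [269 252]
```

View pics/j12.png

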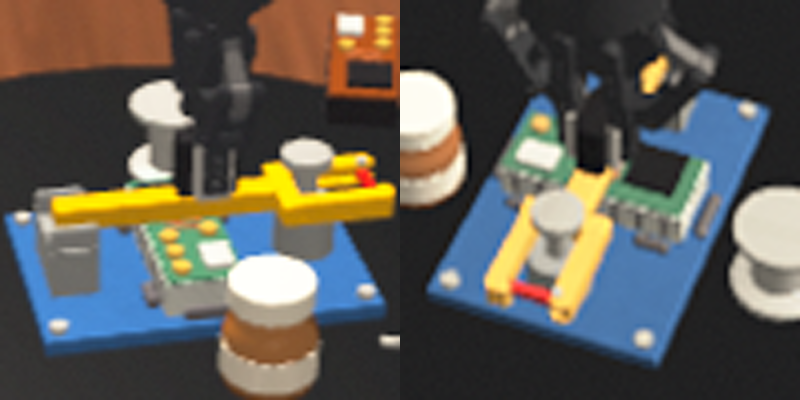

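The hook is fully home and the red latch lies across the mouth behind the pin. In the scene half it is at (530,292). I'll relieve the push, settle the bar, release and rise.

```bash
python3 -m crank '{"travel":[[0.08,0,0.01],[0.14,0,0.02],[0.14,0,0.02],[0.14,0,0.02]],"turn":[0,0,0,0]}'
python3 -m crank '{"travel":[[0,0,0],[0,0,0],[0,0,0],[0,0,0],[0,0,0]],"turn":[0,0,0,0,0]}' 42
python3 -m crank '{"travel":[[0,0,-0.2],[0,0,-0.6],[0,0,-1.2],[0,0,-2],[0,0,-2.8]],"turn":[0,0,0,0,0]}'
python3 -m crank '{"travel":[[0.6,0,-0.5],[1.2,0,-1],[1.8,0,-1.2],[2.2,0,-1.2],[2.2,0,-1.2]],"turn":[0,0,0,0,0]}'
python3 b.py 13
python3 - <<'E'
import cv2,numpy as np
d=cv2.imread("pics/d_13.png")[150:300,270:420];s=cv2.imread("pics/s_13.png")[225:345,245:365]
cv2.imwrite("pics/j13.png",np.hstack([cv2.resize(d,(400,400),interpolation=2),cv2.resize(s,(400,400),interpolation=2)]))
E
```

```text
clock: 19.65
tcp_pos: [0.5914, 0.0212, 0.0565]
orientation: [-0.001, -0.051, 0.999, -0.0]
wrist_force: [-6.6, -2.3, 0.3]
finger_gap: 0.0173
clock: 20.07
tcp_pos: [0.5933, 0.0217, 0.057]
orientation: [0.001, -0.052, 0.999, -0.0]
wrist_force: [-0.7, -0.0, -0.4]
finger_gap: 0.042
clock: 20.48
tcp_pos: [0.5918, 0.0218, 0.1697]
orientation: [-0.001, -0.052, 0.999, 0.0]
wrist_force: [0.4, -0.5, -0.1]
finger_gap: 0.0418
clock: 20.9
tcp_pos: [0.5026, 0.0127, 0.2185]
orientation: [0.001, -0.051, 0.999, -0.0]
wrist_force: [-0.0, -0.3, -0.1]
finger_gap: 0.0422
tcp [0.5026 0.0127 0.2185] cradle [-78.5  -0.1] yaw 95.91706913306606 F [-0.  -0.3 -0.1] M [ 0.04  0.07 -0.01]
bar [481.4   8.5  35.3  12.7   6.4] cradle [-100.    -2.1] [301 222] [330 300]
bar [538.3  16.1  33.4  22.5   7. ] cradle [-42.7  -0.4] [295 346] [343 406]
bar [ 522.6 -123.7   40.    12.    -8.4] cradle [ -72.7 -137.9] [  0 276] [ 27 354]
```

View pics/j13.png

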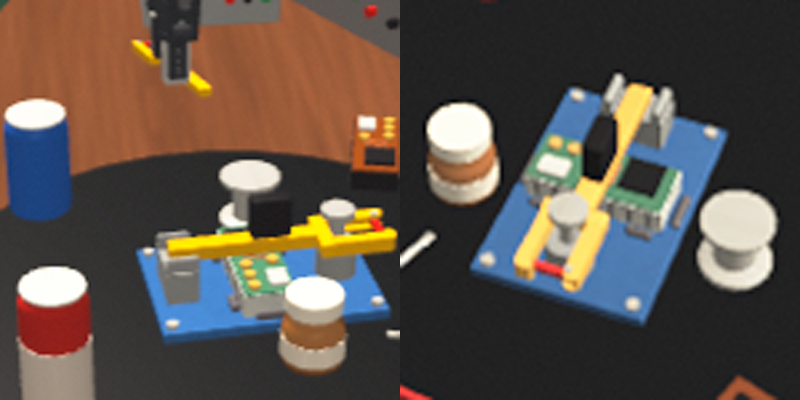

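The bar lies flat with its tail in the slot. The latch (550,268) is shut behind the pin, the module is under the bar, and the neighbours are where they were. Handing in.

```bash
python3 -c "
from workcell import *
print(hand_in(), get_state()['clock'])"
```

```text
the job is handed in; nothing more can be done
the job is handed in; nothing more can be done
```

I laid the green module flat in the blue cradle's pocket, then laid the yellow bar across it and pushed the hook home on the pin. The red latch shut behind the pin, and I released the bar, moved the arm clear and handed in at about 21 s of the 67 s allowed.

**What the last checks showed:**
- **Hook:** it stopped against the pin with the bar's origin at about 10.9 mm along the cradle, against 10 mm nominal. I measure that to about 1 mm, and pushing harder, to about 20 N, moved it no further.
- **Final pictures:** the latch lies across the mouth behind the pin. The bar is flat with its tail in the slot, and the module is under it.
- **Surroundings:** the jar, spool, pot and can in the last close-up crops look undisturbed. I did not compare the driver, meter or scrap with the first pictures afterwards.
- **Forces:** with the arm clear, the wrist force was about zero.

**What disagreed:** my first lowering of the module landed on a curb on the +x side, at about 10 N, because my estimate of its position was about 2 mm off. I raised it, shifted it 2.4 mm and seated it at the expected height.

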